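# Seal the coffee canister and take off its outer lid

## Robot

A 6-joint arm with a two-finger parallel gripper is mounted at the origin on a cart in front of the work surface, level with it; the furniture and walls round the work are solid. World frame = base frame: x ahead of the robot, y to its left, z up, the work surface at z = 0. Lengths are in mm, angles in rad, forces in N, time in s.
With the tool pointing down it reaches from about 400 to 825 mm from the base axis. Payload 7 kg.
Tool frame: the origin (TCP) lies midway between the tips of the shut fingers; the grasp point (between the pads) lies 19 mm behind it (ctrl.pinch_z is the distance from the TCP to the grasp point, in mm); z points along the fingers, y is the line along which they close (so a half turn about z gives the same grasp; the last joint's range is limited). The gripper opens to 85 mm and grips with 20 to 120 N. Pads are 22 mm wide; open, the fingers measure 114 mm over their backs; the gripper's body (76 mm by 85 mm) begins 54 mm behind the grasp point. The pads swing forward as they close: fully open they stand 13 mm farther back than shut.
Start: joints at [1.426, 0.359, 0.012, 0, -1.224, -0.288], TCP at [283.11, 612.735, 231.302] pointing down, gripper open.
Joint ranges: [-3.07, 3.07], [-1.43, 2.12], [-1.02, 1.25], [-3.03, 1.67], [-3.05, -0], [-3.03, 3.03]. Speed limits (rad/s): [2.39, 2.39, 3.01, 3.14, 3.14, 3.14].

## Interface

Orientations are given as a unit quaternion [x, y, z, w].
In Python, from cell import ctrl, cams, job_done gives the robot as it stands. The module is installed in compiled form; this text tells all that it offers.
- The arm moves only by the shell command python3 -m creep 'ROWS' [FORCE]. ROWS is JSON, a list of rows, each a list of 3 entries, a list of its own where there are three numbers: the shift along the tool's x, y, z in cm, then the turn, a rotation vector about the tool's x, y, z in degrees, then the opening, from 0 (shut) to 1 (fully open). In form: [[[dx, dy, dz], [wx, wy, wz], hand], ...]. A call has 1 to 12 rows; each row shifts and turns the commanded pose from where the row before left it, along the tool's axes as they then stand; what a row does not reach is not made up. A row lasts 1/10 s, in which the tool goes at most 50 mm and 8.59 degrees, less where a joint would pass 70% of its speed; a pose out of reach is approached as far as the arm can. A call with a gripper value outside its range is refused whole. The fingers move at their own pace and stop on an object; FORCE is the grip in N (left out, the last holds). Time passes only in rows, so rows that do not move let the fingers close. It gives the time, the measured TCP pose, the force, the opening and the grip force at its end, in the units of the state.
- ctrl.sense(): the state, without advancing time (a new reading comes with each control period).
- cams.grab_frame(name): name is "side" or "top"; returns the picture (400x640x3 uint8, red, green, blue); there is no depth.
- cams.camera_model(name): a dict with "camera_matrix" (3x3 intrinsics, pixels), "k1" (the pictures are not rectified: a ray, as slopes to the right and down, at radius r is drawn at 1 + k1 r^2 times it, then the intrinsics apply), "R" (3x3) and "t" (3): a world point X has camera coordinates R X + t. Camera axes: x right, y down, z forward; pixel columns grow to the right and rows downward; lengths in mm; the calibration is good to about 2 mm. A picture is of the moment at which its call begins. camera_model takes no time and is no camera call.
- job_done(): hands the job in; it is judged then, once.
The state is a dict: "clock": time; "q": joint angles; "joint_velocities": joint speeds; "joint_efforts": joint torques, N m; "eef_pos": TCP position; "tcp_rot": TCP orientation; "ft_force": force on the tool from outside, world axes, zero at the start; "torque": the same for the moment, N m; "gripper_width": finger opening in mm; "grip_force": force on a finger pad.
Only numpy, scipy, OpenCV 4.12 (cv2) and the standard library are available. Lean on these libraries where they do the work, as an engineer would, in place of code of your own. Each camera call takes 0.05 s, during which the arm holds its last target. There are 200 camera calls.

## Task

Close up the coffee canister: first turn the vent valve beside it to half open (45 degrees, the red end of the handle at the red mark) so that the air can get out. Then carry the two nested lids together by the orange knob, lower them (do not drop them) onto the canister until the inner lid is fully seated, and let go of the knob. Finally lift the blue outer lid alone, straight up by its black collar, leaving the inner lid seated and the valve as set, and finish while still holding the outer lid level and still in the gripper, at least 10 cm above where it sat; do not disturb the shakers and the tumbler.

Things in the scene. Friction and masses are not known exactly. Their poses are not given: they have to be found in the camera images.
- station: Fixed unit: black base 245 x 126 x 10 mm (local x -175 to 70) with an open steel canister and a vent valve, axis upright at local (-120, 0) mm. Origin on the worktop under the canister's centre, z up. Canister 104 mm outside, 92 inside (3 mm play round the lid's plug), rim 80 mm up. Lids home: inner lid's origin at local (0, 0, 66), outer lid's at (0, 0, 74) mm.
- canister_mouth (a point): Centre of the canister's mouth, level with its rim, 80 mm above the worktop.
- vent_valve (a joint): Valve handle angle, rad: 0 closed (red end along the station's +y), growing counter-clockwise seen from above to 1.571 open (red end along the station's -x, away from the canister). The red mark on the white dial is at 0.785. Stays where left (friction about 0.06 N m).
- valve_grip (a point): Point on the valve's axis inside the handle, 63 mm above the worktop; turns with it. The blue handle is a flat bar, 50 mm along this point's y (red end at +y), 12 mm thick along x, from 47 to 73 mm above the worktop, over a fixed dial of 34 mm radius whose top is at 43 mm.
- inner_lid: Round white lid, loose, 126 to 252 g. Origin at the centre of its plug's underside, z up. Plug 86 mm diameter (72 at the foot), z 0 to 14 mm; flange 112 mm, z 14 to 20; orange upright knob, 24 mm diameter, z 20 to 74, standing through the outer lid's hole. Starts standing on the worktop. On the canister the flange rests on the rim.
- outer_lid: Round blue lid, loose, 84 to 168 g, lying unfastened on the inner lid's flange, so it rides along when that is lifted by the knob. Origin at the centre of its skirt's lower edge, 8 mm above the inner lid's origin when nested. Skirt 122 mm outside, 116 inside, z 0 to 12; disc z 12 to 16; black round collar 50 mm outside, 40 inside, z 16 to 36; the knob ends 30 mm above the collar.
- salt_shaker: Glass shaker with white contents, grey cap, 44 mm diameter, 90 high, loose bystander; origin at the centre of its underside.
- sugar_shaker: Glass shaker with brown contents, grey cap, 44 mm diameter, 90 high, loose bystander; origin at the centre of its underside.
- tumbler: Clear glass tumbler, 80 mm diameter, 91 high, loose bystander; origin at the centre of its underside.
Things that resemble listed ones, but are neither listed nor needed, are in the scene too. Several things have the shape of the outer_lid; the one meant has the colours described above.

How it is judged (in metres and radians):
On the way, in this order (a step that is already met when the one before it is completed fails the run):
1. the vent valve stands at 45 degrees, within 7 degrees, and the fingers have let go of the station (value of joint vent_valve between 0.663 and 0.907 rad and contact force between the fingers and station below 0.2 N), for 0.2 s.
2. both lids sit home on the canister, the outer on the inner, and the gripper has let go of the knob (z of inner_lid in the frame of station below 0.0685 m and horizontal distance between inner_lid and station below 0.006 m and angle between inner_lid's own z axis and vertical below 0.05 rad and z of outer_lid in the frame of inner_lid below 0.011 m and horizontal distance between outer_lid and inner_lid below 0.006 m and contact force between the fingers and inner_lid below 0.2 N), for 0.2 s.
At the end, for the whole second after the job is handed in: The gripper holds the outer lid still, level within 15 degrees, 95 mm or more above its seated height, clear of the rest; the inner lid is seated (6 mm of centre, 3 mm of height, 3 degrees of level), untouched by the fingers; the valve is at 45 degrees within 7 (value of joint vent_valve between 0.663 and 0.907 rad and z of inner_lid in the frame of station between 0.063 and 0.0685 m and horizontal distance between inner_lid and station below 0.006 m and angle between inner_lid's own z axis and vertical below 0.05 rad and contact force between the fingers and inner_lid below 0.2 N and contact force between outer_lid and inner_lid below 0.1 N and contact force between outer_lid and station below 0.1 N and contact force between the fingers and outer_lid above 1 N and height (world z) of outer_lid above 0.169 m and angle between outer_lid's own z axis and vertical below 0.26 rad and linear speed of outer_lid below 0.03 m/s); the arm keeps its last pose, push and grip.
It fails at once if the lids come apart (over 12 mm) while the inner lid is not seated on the canister: they travel together, and the inner lid stays down when the outer is lifted ((z of outer_lid in the frame of inner_lid above 0.02 m or horizontal distance between outer_lid and inner_lid above 0.012 m) and (z of inner_lid in the frame of station above 0.07 m or z of inner_lid in the frame of station below 0.062 m or horizontal distance between inner_lid and station above 0.008 m)).
It fails at once if the inner lid is dropped: it falls faster than 0.45 m/s (about a 10 mm drop) with no finger on it (contact force between the fingers and inner_lid below 0.1 N and linear speed of inner_lid above 0.45 m/s).
It fails at once if a shaker or the tumbler is moved more than 30 mm (distance of any of salt_shaker, sugar_shaker, tumbler from where it was at the start of the episode above 0.03 m).
It also fails if it takes over 67 s, if anything falls off the work surface, if the arm or the gripper's body presses on something with over 40 N, if the wrist force passes 120 N, or if a joint passes its speed limit or range.

## Working session

There is one attempt and no reset: what is moved stays moved. The work goes in short steps, Python scripts to look and compute and a shell command to move; the robot and the scene stay as the last step left them, time stands still between calls to the robot, and variables do not carry over. Pictures are saved under pics/ and viewed, at most 11 in all, crops included, and the job is handed in when it is done.

```bash
mkdir -p pics
python3 - <<'E'
from cell import ctrl,cams
import cv2,numpy as np
for n in("side","top"):
    f=cams.grab_frame(n);cv2.imwrite(f"pics/{n}0.png",f[:,:,::-1])
    m=cams.camera_model(n);R=np.array(m["R"]);print(n,np.array(m["camera_matrix"]).tolist(),m["k1"],(-R.T@np.array(m["t"])).round(),R.round(3).tolist())
s=ctrl.sense();print(s,ctrl.pinch_z)
E
```

```text
side [[478.963175480354, 0.0, 317.5250724899699], [0.0, 478.963175480354, 198.59626743544896], [0.0, 0.0, 1.0]] 0.009135239977711498 [  572. -1226.   584.] [[1.0, 0.019, 0.008], [0.014, -0.366, -0.93], [-0.014, 0.93, -0.366]]
top [[403.0440932313207, 0.0, 316.39855776439225], [0.0, 403.0440932313207, 204.7356825931749], [0.0, 0.0, 1.0]] -0.07759941764641877 [ 348.   39. 1321.] [[-0.011, -1.0, -0.011], [-0.987, 0.012, -0.158], [0.158, 0.009, -0.987]]
{'clock': 0.1, 'q': array([ 1.42610646e+00,  3.59291451e-01,  1.11759332e-02, -2.85328614e-04,
       -1.22410006e+00, -2.88088380e-01]), 'joint_velocities': array([ 0.00011012, -0.00193333,  0.00189744, -0.00011744,  0.00077686,
        0.00145084]), 'joint_efforts': array([-2.89921627e-03, -5.84762335e+01,  2.94109243e+01,  6.95434928e+00,
       -3.11610325e-03,  2.12805730e-06]), 'eef_pos': array([282.95195635, 612.37401943, 230.48803296]), 'tcp_rot': array([ 9.76668401e-01, -2.14751746e-01, -8.29605785e-05,  7.17413852e-04]), 'ft_force': array([-0.08429539, -0.43086536, -0.62268713]), 'torque': array([-0.02380002, -0.00694455, -0.02201608]), 'grip_force': 0.0, 'gripper_width': 85.372069014954} 18.700000000000003
```

View pics/side0.png

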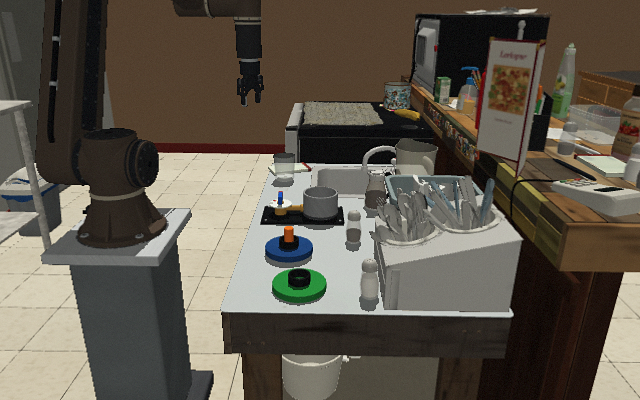

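View pics/top0.png

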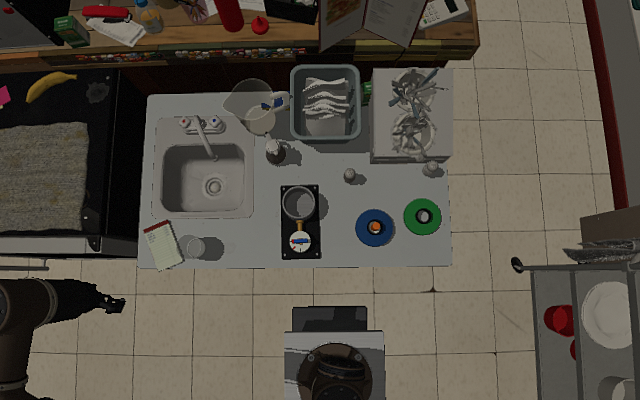

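```bash
cat > h.py <<'E'
import cv2,numpy as np
from cell import cams,ctrl
def M(n):
    m=cams.camera_model(n);return np.array(m["camera_matrix"]),np.array(m["R"]),np.array(m["t"]).ravel(),m["k1"]
def ray(n,p):
    K,R,t,k=M(n)
    s=cv2.undistortPoints(np.array([[p]],float),K,np.array([k,0,0,0.]))[0,0]
    return -R.T@t,R.T@np.array([s[0],s[1],1.])
def plane(n,p,z):
    c,d=ray(n,p);return c+d*(z-c[2])/d[2]
def tri(ps,pt):
    c1,d1=ray("side",ps);c2,d2=ray("top",pt)
    ab=np.linalg.lstsq(np.c_[d1,-d2],c2-c1,rcond=None)[0]
    a,b=c1+ab[0]*d1,c2+ab[1]*d2
    return (a+b)/2,np.linalg.norm(a-b)
def proj(n,X):
    K,R,t,k=M(n);return cv2.projectPoints(np.array([X],float),cv2.Rodrigues(R)[0],t,K,np.array([k,0,0,0.]))[0][0,0]
def blob(img,lo,hi,box):
    x0,y0,x1,y1=box;h=cv2.cvtColor(img[y0:y1,x0:x1],cv2.COLOR_RGB2HSV);m=cv2.inRange(h,lo,hi)
    ys,xs=np.nonzero(m);return np.c_[xs+x0,ys+y0]
E
python3 - <<'E'
from h import *
S=cv2.imread("pics/side0.png")[:,:,::-1].copy();T=cv2.imread("pics/top0.png")[:,:,::-1].copy()
np.set_printoptions(suppress=True,precision=1)
def st(l,p):print(l,len(p),p.mean(0),p.min(0),p.max(0)) if len(p) else print(l,0)
org=((6,150,120),(18,255,255))
kS=blob(S,*org,(275,220,305,250));kT=blob(T,*org,(355,205,395,250));st("knobS",kS);st("knobT",kT)
bl=((105,120,40),(125,255,255))
bS=blob(S,*bl,(258,230,320,270));bT=blob(T,*bl,(350,200,398,250));st("blueS",bS);st("blueT",bT)
vS=blob(S,*bl,(270,185,292,212));vT=blob(T,*bl,(285,228,315,256));st("valS",vS);st("valT",vT)
rd=((0,150,100),(4,255,255))
r=blob(T,*rd,(285,225,318,258));print("red",r.tolist())
r=blob(S,*rd,(265,185,296,220));print("redS",r.tolist())
h=cv2.cvtColor(T,cv2.COLOR_RGB2HSV);m=np.zeros(h.shape[:2],np.uint8);m[180:265,276:324]=cv2.inRange(h,(0,0,0),(180,255,50))[180:265,276:324]
c=max(cv2.findContours(m,0,2)[0],key=cv2.contourArea);rr=cv2.minAreaRect(c);b=cv2.boxPoints(rr);print("base",rr)
for p in b:print(plane("top",p,10))
print("knob top-plane 74",plane("top",kT.mean(0),74),"blue centre",plane("top",cv2.minEnclosingCircle(cv2.convexHull(bT.astype(np.int32)))[0],22))
print("knob tri",tri(kS.mean(0),kT.mean(0)))
z=np.hstack([cv2.resize(T[180:265,270:330],None,fx=6,fy=6,interpolation=cv2.INTER_CUBIC),cv2.resize(S[175:235,250:350],None,fx=4,fy=8.5,interpolation=cv2.INTER_CUBIC)[:510]])
cv2.imwrite("pics/z0.png",z[:,:,::-1])
E
```

```text
knobS 126 [288.4 233.4] [284 226] [292 241]
knobT 40 [376.  225.3] [373 222] [379 228]
blueS 781 [288.4 250.5] [265 236] [312 261]
blueT 851 [373.4 227.6] [355 210] [392 245]
valS 53 [279.8 198.1] [278 192] [282 204]
valT 52 [300.4 240.6] [294 239] [307 242]
red [[292, 240], [292, 241], [292, 242], [294, 247], [293, 248]]
redS [[274, 200], [275, 200]]
base ((299.8522033691406, 221.77024841308594), (73.8077163696289, 38.574920654296875), 88.21009063720703)
[625.  172.8  10. ]
[627.3  44.6  10. ]
[384.   39.9  10. ]
[381.4 164.6  10. ]
knob top-plane 74 [ 481.2 -134.5   74. ] blue centre [ 479.8 -133.9   22. ]
knob tri (array([ 482.9, -136.5,   59.5]), np.float64(0.3679123439452043))
```

View pics/z0.png

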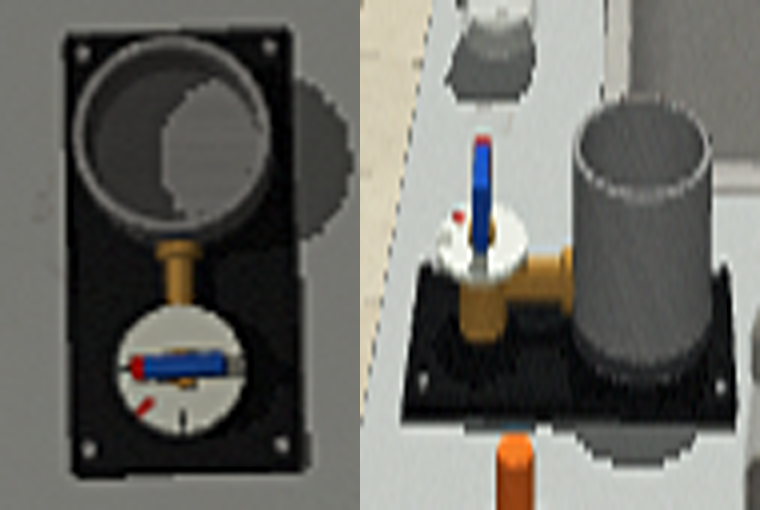

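The side crop shows the handle's red end at the far side (+y, closed) and the mark at 45 degrees. The top crop has the dial centre near (300.2, 241.5) and the canister rim centre near (298.6, 203). The base gives the station at about (557, 107) with a yaw of about 1.5 degrees.

```bash
cat >> h.py <<'E'
from scipy.spatial.transform import Rotation as Ro
def go(X,yaw):
    """print tool-frame shift (cm) & residual tool-z turn to bring TCP to X, tool y at yaw deg (mod 180), tool down"""
    s=ctrl.sense();R=Ro.from_quat(s["tcp_rot"]).as_matrix()
    y=np.degrees(np.arctan2(R[1,1],R[0,1]));d=(yaw-y+90)%180-90
    print("t",round(s["clock"],2),"tcp",s["eef_pos"].round(1),"zax",R[:,2].round(3),"yaw",round(y,1),"w",round(s["gripper_width"],1),"grip",round(s["grip_force"],1),"F",s["ft_force"].round(1),"q6",round(s["q"][5],2))
    print(" shift cm",(R.T@(np.array(X)-s["eef_pos"])/10).round(2),"turn tool z deg",round(-d,1))
E
python3 - <<'E'
from h import *
np.set_printoptions(suppress=True,precision=1)
S=cv2.imread("pics/side0.png")[:,:,::-1].copy();T=cv2.imread("pics/top0.png")[:,:,::-1].copy()
# dial: white blob in top
p=blob(T,(0,0,150),(180,60,255),(285,225,318,258))
c,r=cv2.minEnclosingCircle(p.astype(np.int32));print("dial",c,r,plane("top",c,43),"r mm",r*(1321-43)/403)
d=blob(S,(0,0,120),(180,60,255),(266,190,284,212));print("dial tri",tri(cv2.minEnclosingCircle(d.astype(np.int32))[0],c))
# rim: bright ring in top
p=blob(T,(0,0,95),(180,70,150),(280,183,318,223));
cs=cv2.convexHull(p.astype(np.int32));e=cv2.fitEllipse(cs);print("rim",e,plane("top",e[0],80),"diam",np.mean(e[1])*(1321-80)/403)
print("rim tri",tri((320.75,192.3),e[0]))
# handle ends in both views
for l,a,b in(("red end",(280.5,191.5),(292.5,241)),("blue mid",(279.8,198.1),(300.4,240.6))):print(l,tri(a,b))
for l,X in(("sta0",(557,107,80)),("valve",(437,104,73))):print(l,proj("side",X),proj("top",X))
# bystanders
for l,px in(("salt",(350,174)),("salt2",(431,167)),("sugar?",(275,148)),("tumbler",(193,247))):print(l,plane("top",px,80))
go((437,104,150),1.5)
E
python3 -m creep '[[[0,0,0],[0,0,8],1],[[0,0,0],[0,0,8],1],[[0,0,0],[0,0,8],1],[[0,0,0],[0,0,8],1],[[0,0,0],[0,0,8],1],[[0,0,0],[0,0,8],1],[[0,0,0],[0,0,8],1],[[0,0,0],[0,0,8],1],[[0,0,0],[0,0,0],1]]' 40
python3 -c "
from h import *
go((437,104,150),1.5)"
```

```text
dial (299.753173828125, 240.8164520263672) 10.259692192077637 [438.1 104.3  43. ] r mm 32.535698812593594
dial tri (array([430.3, 102.4,  60. ]), np.float64(13.474171331964886))
rim ((293.892822265625, 198.1986846923828), (41.17639923095703, 56.223751068115234), 43.94058609008789) [569.  120.2  80. ] diam 149.96722893442765
rim tri (array([565.4, 120.1,  75.3]), np.float64(8.630348593120022))
red end (array([437.7, 125.5,  72.8]), np.float64(3.90749738609776))
blue mid (array([438.5, 101.5,  60.9]), np.float64(1.939747840820262))
sta0 [319.3 192.1] [298.1 201.9]
valve [279. 194.] [299.4 240.5]
salt [644.3 -57.2  80. ]
salt2 [ 664.3 -315.7   80. ]
sugar? [733.  180.5  80. ]
tumbler [419.4 434.2  80. ]
t 0.1 tcp [283.  612.4 230.5] zax [-0. -0. -1.] yaw -114.8 w 85.4 grip 0.0 F [-0.1 -0.4 -0.6] q6 -0.29
 shift cm [35.3 39.7  8.1] turn tool z deg 63.7
clock: 1.0
eef_pos: [283.0, 612.5, 230.8]
tcp_rot: [0.714, -0.7, 0.0, 0.0]
ft_force: [0.0, 0.8, -0.4]
gripper_width: 85.4
grip_force: 0.0
t 1.0 tcp [283.  612.5 230.8] zax [-0.    -0.001 -1.   ] yaw -178.9 w 85.4 grip 0.0 F [ 0.   0.8 -0.4] q6 -1.41
 shift cm [ 51.12 -14.44   8.12] turn tool z deg -0.4
```

```bash
python3 -m creep '[[[4.2,-1.2,0.2],[0,0,0],0.7],[[4.2,-1.2,0.3],[0,0,0],0.7],[[4.2,-1.2,0.4],[0,0,0],0.7],[[4.3,-1.2,0.7],[0,0,0],0.7],[[4.3,-1.2,0.7],[0,0,0],0.7],[[4.3,-1.2,0.7],[0,0,0],0.6],[[4.3,-1.2,0.7],[0,0,0],0.6],[[4.3,-1.2,0.7],[0,0,0],0.6],[[4.3,-1.2,0.7],[0,0,0],0.6],[[4.3,-1.2,0.7],[0,0,0],0.6],[[4.3,-1.2,0.7],[0,0,0],0.6],[[4.1,-1.3,0.7],[0,0,0],0.6]]' >/dev/null; python3 -m creep '[[[0,0,0],[0,0,0],0.6],[[0,0,0],[0,0,0],0.6]]'
python3 -c "
from h import *
np.set_printoptions(suppress=True,precision=1)
T=cv2.imread('pics/top0.png')[:,:,::-1]
go((438,104,50),1.5)
print(plane('top',(298.6,203),80),tri((320.75,192.3),(298.6,203)))
f=cams.grab_frame('side');cv2.imwrite('pics/s1.png',cv2.resize(f[120:240,220:380],None,fx=4,fy=4)[:,:,::-1])"
```

```text
clock: 2.4
eef_pos: [438.9, 103.8, 159.1]
tcp_rot: [0.715, -0.699, -0.0, 0.0]
ft_force: [0.1, 0.5, -1.3]
gripper_width: 51.5
grip_force: 0.0
t 2.4 tcp [438.9 103.8 159.1] zax [-0. -0. -1.] yaw -178.8 w 51.5 grip 0.0 F [ 0.1  0.5 -1.3] q6 -0.65
 shift cm [-0.   0.1 10.9] turn tool z deg -0.3
[553.6 105.5  80. ] (array([557.6, 105.8,  79. ]), np.float64(7.625078249190938))
```

View pics/s1.png

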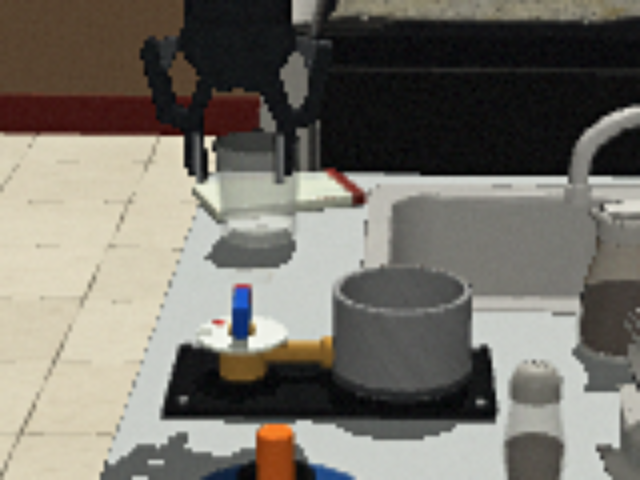

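The picture shows the open fingers straddling the handle column (handle near crop (242, 310)), with the canister clear. Next I descend and close.

```bash
python3 -m creep '[[[0,0,2],[0,0,0],0.6],[[0,0.1,2.5],[0,0,0],0.6],[[0,0,2.5],[0,0,0],0.6],[[0,0,2.5],[0,0,0],0.6],[[0,0,1.3],[0,0,0],0.6],[[0,0,0],[0,0,0],0.3],[[0,0,0],[0,0,0],0],[[0,0,0],[0,0,0],0],[[0,0,0],[0,0,0],0],[[0,0,0],[0,0,0],0],[[0,0,0],[0,0,0],0]]' 30
python3 -c "
from h import *
go((438,104,50),46.5)"
```

```text
clock: 3.55
eef_pos: [437.6, 105.9, 52.3]
tcp_rot: [0.715, -0.699, -0.0, -0.001]
ft_force: [-6.2, 5.3, 0.7]
gripper_width: 11.4
grip_force: 32.3
t 3.55 tcp [437.6 105.9  52.3] zax [ 0.001  0.002 -1.   ] yaw -178.8 w 11.4 grip 32.3 F [-6.2  5.3  0.7] q6 -0.65
 shift cm [ 0.19 -0.04  0.23] turn tool z deg -45.3
```

```bash
python3 -m creep '[[[0,0,0],[0,0,-7.5],0],[[0,0,0],[0,0,-7.5],0],[[0,0,0],[0,0,-7.5],0],[[0,0,0],[0,0,-7.5],0],[[0,0,0],[0,0,-7.5],0],[[0,0,0],[0,0,-7.5],0],[[0,0,0],[0,0,0],0],[[0,0,0],[0,0,0],0],[[0,0,0],[0,0,0],0]]'
python3 -m creep '[[[0,0,0],[0,0,0],0.25],[[0,0,0],[0,0,0],0.4],[[0,0,0],[0,0,0],0.5],[[0,0,0],[0,0,0],0.5],[[0,0,-2],[0,0,0],0.5],[[0,0,-3],[0,0,0],0.5],[[0,0,-4],[0,0,0],0.5],[[0,0,-4],[0,0,0],0.5],[[0,0,-2],[0,0,0],1],[[0,0,0],[0,0,0],1]]'
python3 - <<'E'
from h import *
np.set_printoptions(suppress=True,precision=1)
go((482,-135,140),0)
f=cams.grab_frame('side');g=cams.grab_frame('top');cv2.imwrite('pics/g2.png',g[:,:,::-1]);cv2.imwrite('pics/f2.png',f[:,:,::-1])
cv2.imwrite('pics/z2.png',np.hstack([cv2.resize(g[180:265,270:330],None,fx=6,fy=6,interpolation=2),cv2.resize(f[175:235,250:350],None,fx=4,fy=8.5,interpolation=2)[:510]])[:,:,::-1])
E
```

```text
clock: 4.45
eef_pos: [436.9, 105.6, 52.2]
tcp_rot: [0.928, -0.373, -0.0, -0.001]
ft_force: [-8.7, 5.4, 5.0]
gripper_width: 11.2
grip_force: 32.8
clock: 5.45
eef_pos: [439.5, 105.7, 204.7]
tcp_rot: [0.928, -0.373, 0.002, -0.003]
ft_force: [-0.7, -0.3, -0.4]
gripper_width: 70.1
grip_force: 0.0
t 5.45 tcp [439.5 105.7 204.7] zax [ 0.  0. -1.] yaw -133.8 w 70.1 grip 0.0 F [-0.7 -0.3 -0.4] q6 0.13
 shift cm [19.7 14.5  6.4] turn tool z deg 46.2
```

View pics/z2.png

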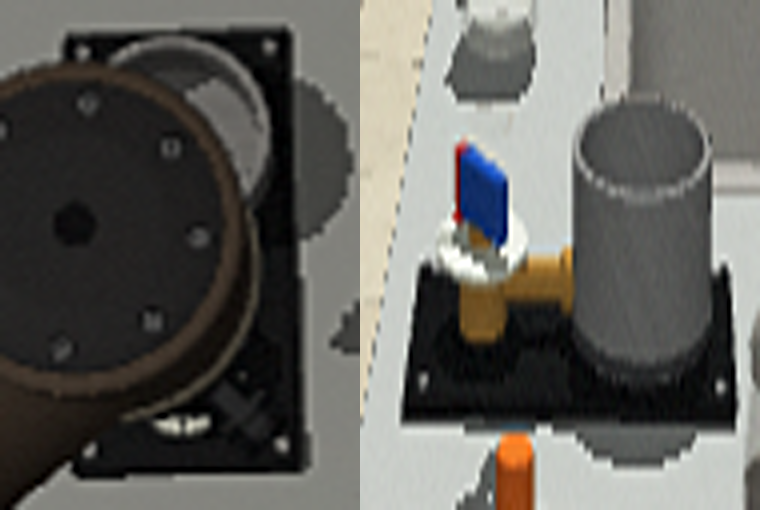

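```bash
python3 -m creep '[[[3.3,2.4,0],[0,0,0],0.9],[[3.3,2.4,0.4],[0,0,0],0.9],[[3.3,2.4,1.5],[0,0,0],0.9],[[3.3,2.4,1.5],[0,0,0],0.9],[[3.3,2.4,1.5],[0,0,0],0.9],[[3.2,2.5,1.5],[0,0,0],0.9],[[0,0,0],[0,0,0],0.9],[[0,0,0],[0,0,0],0.9]]'
python3 - <<'E'
from h import *
np.set_printoptions(suppress=True,precision=1)
go((482,-135.5,49),-133.8)
f=cams.grab_frame('side');g=cams.grab_frame('top');cv2.imwrite('pics/g3.png',g[:,:,::-1]);cv2.imwrite('pics/f3.png',f[:,:,::-1])
b=blob(g,(105,120,40),(125,255,255),(284,224,318,258));r=blob(g,(0,150,100),(4,255,255),(284,224,318,258));print("red",r.tolist(),len(b))
v=b.astype(float);W=np.array([plane('top',p,72)[:2] for p in v]);u,s,vt=np.linalg.svd(W-W.mean(0));print("handle dir deg",np.degrees(np.arctan2(vt[0,1],vt[0,0])),W.mean(0))
cv2.imwrite('pics/z3.png',np.hstack([cv2.resize(g[180:265,270:330],None,fx=6,fy=6,interpolation=2),cv2.resize(f[185:275,250:330],None,fx=5.5,fy=5.5,interpolation=2)[:510]])[:,:,::-1]) if 0 else 0
A=cv2.resize(g[180:265,270:330],None,fx=6,fy=6,interpolation=2);B=cv2.resize(f[190:275,250:322],None,fx=6,fy=6,interpolation=2)
cv2.imwrite('pics/z3.png',np.hstack([A,B])[:,:,::-1])
E
```

```text
clock: 6.35
eef_pos: [478.3, -137.2, 135.4]
tcp_rot: [0.927, -0.374, -0.002, 0.001]
ft_force: [-0.2, -0.4, 0.3]
gripper_width: 77.0
grip_force: 0.0
t 6.35 tcp [ 478.3 -137.2  135.4] zax [-0. -0. -1.] yaw -134.0 w 77.0 grip 0.0 F [-0.2 -0.4  0.3] q6 0.69
 shift cm [ 0.2 -0.4  8.6] turn tool z deg -0.2
red [] 0<stdin>:6: RuntimeWarning: Mean of empty slice.
  ret = ret.dtype.type(ret / rcount)
Traceback (most recent call last):
numpy.linalg.LinAlgError: 1-dimensional array given. Array must be at least two-dimensional
```

Run:
```python
from h import *
np.set_printoptions(suppress=True,precision=1)
f=cv2.imread('pics/f3.png')[:,:,::-1];g=cv2.imread('pics/g3.png')[:,:,::-1]
A=cv2.resize(f[183:213,262:298],None,fx=11,fy=11,interpolation=0);B=cv2.resize(g[170:270,250:390],None,fx=2.8,fy=3.3,interpolation=2)
cv2.imwrite('pics/z3.png',np.hstack([A,B])[:,:,::-1])
# expected side projection of handle ends (z 47 & 73) for several angles
for th in(30,38,45,52,60):
    a=np.radians(th+1.3);y=np.array([-np.sin(a),np.cos(a)]);x=np.array([np.cos(a),np.sin(a)])
    o=[]
    for sy in(25,-25):
        P=[proj('side',[*(np.array([438,104])+sy*y+sx*x),z]) for sx in(6,-6) for z in(73,)]
        o.append(np.round(P,1).tolist())
    print(th,o)
```

```text
30 [[[277.5, 191.1], [273.9, 191.8]], [[284.9, 196.4], [281.2, 197.1]]]
38 [[[276.3, 191.3], [273.0, 192.1]], [[285.7, 196.0], [282.4, 196.9]]]
45 [[[275.4, 191.4], [272.3, 192.4]], [[286.4, 195.7], [283.4, 196.7]]]
52 [[[274.5, 191.6], [271.7, 192.7]], [[287.0, 195.4], [284.3, 196.5]]]
60 [[[273.5, 191.9], [271.2, 193.1]], [[287.4, 195.0], [285.2, 196.2]]]
```

View pics/z3.png

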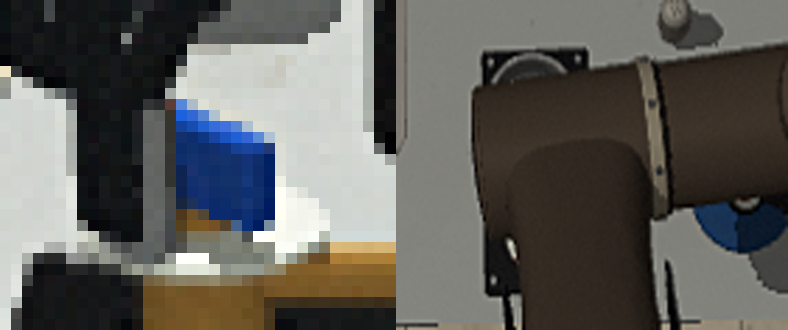

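```bash
python3 -m creep '[[[2.5,2.6,0],[0,0,0],0.9],[[2.5,2.6,0],[0,0,0],0.9],[[2.5,2.6,0],[0,0,0],0.9],[[2.5,2.6,0],[0,0,0],0.9],[[2.5,2.6,0],[0,0,0],0.9],[[2.5,2.6,0],[0,0,0],0.9],[[2.5,2.6,0],[0,0,0],0.9]]'
python3 - <<'E'
from h import *
np.set_printoptions(suppress=True,precision=1)
f=cams.grab_frame('side');g=cams.grab_frame('top');cv2.imwrite('pics/g4.png',g[:,:,::-1]);cv2.imwrite('pics/f4.png',f[:,:,::-1])
go((482,-135.5,135),-133.8)
for im,l in((cv2.imread('pics/top0.png')[:,:,::-1],'before'),(g,'after')):
    b=blob(im,(105,120,40),(125,255,255),(284,224,318,258));r=blob(im,(0,120,80),(5,255,255),(284,224,318,258));print("red",r.tolist(),len(b))
    if len(b)>5:
        W=np.array([plane('top',p,72)[:2] for p in b]);u,s,vt=np.linalg.svd(W-W.mean(0));print(l,"handle dir deg",np.degrees(np.arctan2(vt[0,1],vt[0,0])),W.mean(0))
A=cv2.resize(g[180:265,270:330],None,fx=6,fy=6,interpolation=2);B=cv2.resize(f[175:260,270:345],None,fx=5.3,fy=6,interpolation=2)
cv2.imwrite('pics/z4.png',np.hstack([A,B])[:,:,::-1])
E
```

```text
clock: 7.15
eef_pos: [480.9, -388.6, 137.9]
tcp_rot: [0.928, -0.372, 0.001, -0.0]
ft_force: [-0.1, -0.6, 0.7]
gripper_width: 76.6
grip_force: 0.0
t 7.25 tcp [ 480.6 -390.7  137.3] zax [ 0. -0. -1.] yaw -133.8 w 77.0 grip 0.0 F [-0.5  0.6 -0. ] q6 1.17
 shift cm [-17.6 -18.5   0.2] turn tool z deg -0.0
red [[292, 239], [293, 239], [292, 240], [292, 241], [292, 242], [294, 246], [293, 247], [294, 247], [295, 247], [293, 248], [294, 248]] 52
before handle dir deg -89.46965231393663 [436.9 100.7]
red [[293, 245], [294, 245], [294, 246], [295, 246], [293, 247], [294, 247], [295, 247], [293, 248]] 48
after handle dir deg 137.13785707393455 [440.2 101.1]
```

View pics/z4.png

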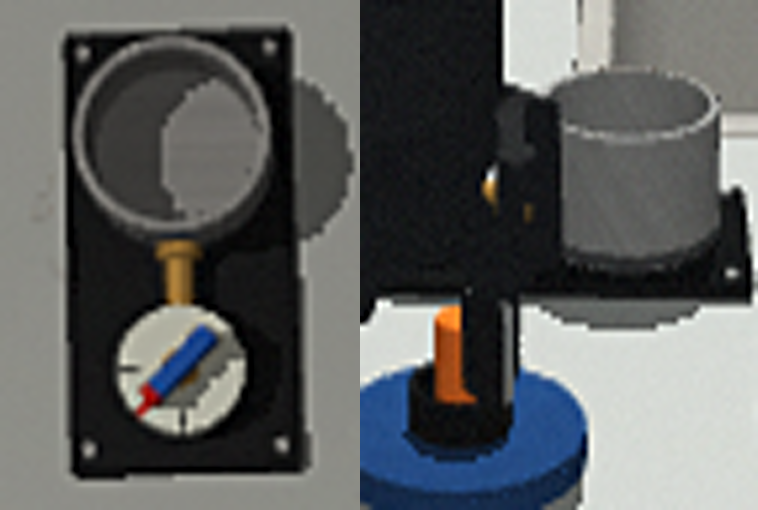

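The top view shows the red end lying on the red mark, with the handle turned by about 46.6 degrees. Now to the knob.

```bash
python3 -m creep '[[[-2.5,-2.7,0],[0,0,0],0.9],[[-2.5,-2.7,0],[0,0,0],0.9],[[-2.5,-2.6,0],[0,0,0],0.9],[[-2.5,-2.6,0],[0,0,0],0.9],[[-2.5,-2.6,0],[0,0,0],0.9],[[-2.5,-2.6,0],[0,0,0],0.9],[[-2.6,-2.7,0],[0,0,0],0.9],[[0,0,0],[0,0,0],0.9],[[0,0,0],[0,0,0],0.9],[[0,0,0],[0,0,0],0.9]]'
python3 - <<'E'
from h import *
np.set_printoptions(suppress=True,precision=2)
go((482,-135.5,49),-133.8)
T=cv2.imread('pics/g4.png');S=cv2.imread('pics/f2.png')
# rim: fine circle fit on top (bright ring vs black base) and ellipse on side
c=cv2.resize(cv2.cvtColor(T[178:226,274:324],cv2.COLOR_BGR2GRAY),None,fx=8,fy=8,interpolation=2)
C=cv2.HoughCircles(cv2.GaussianBlur(c,(7,7),0),cv2.HOUGH_GRADIENT,1,300,param1=80,param2=20,minRadius=110,maxRadius=150)
x,y,r=C[0,0];p=((x+.5)/8+274-.5,(y+.5)/8+178-.5);print("hough",p,r/8,plane('top',p,80),"D",2*r/8*1241/403)
# side: canister silhouette columns just below rim => x centre
row=cv2.cvtColor(S,cv2.COLOR_BGR2GRAY)[188:200,296:346].astype(int);print(row[2::4].tolist())
E
```

```text
clock: 8.25
eef_pos: [481.1, -132.7, 137.6]
tcp_rot: [0.928, -0.372, 0.0, -0.0]
ft_force: [0.7, -0.8, -0.1]
gripper_width: 76.8
grip_force: 0.0
t 8.25 tcp [ 481.1 -132.7  137.6] zax [ 0.  0. -1.] yaw -133.7 w 76.8 grip 0.0 F [ 0.7 -0.8 -0.1] q6 0.68
 shift cm [0.25 0.14 8.86] turn tool z deg 0.1
hough (np.float32(298.125), np.float32(202.0)) 16.425 [556.75 106.94  80.  ] D 101.15843
[[200, 205, 203, 203, 203, 201, 206, 195, 161, 147, 68, 68, 69, 78, 82, 78, 83, 80, 86, 82, 84, 87, 88, 92, 89, 83, 86, 85, 83, 89, 83, 80, 80, 81, 82, 79, 73, 71, 75, 143, 137, 119, 121, 121, 118, 119, 120, 122, 117, 118], [201, 204, 202, 202, 204, 206, 211, 93, 114, 165, 117, 66, 69, 76, 78, 79, 80, 83, 86, 85, 88, 83, 86, 85, 86, 85, 89, 85, 85, 87, 82, 83, 80, 81, 78, 77, 75, 71, 87, 164, 153, 68, 171, 171, 169, 169, 169, 168, 171, 168], [203, 201, 200, 204, 204, 204, 213, 101, 65, 72, 75, 77, 83, 85, 81, 82, 87, 89, 85, 90, 113, 114, 117, 116, 122, 115, 113, 112, 113, 107, 87, 91, 90, 84, 90, 82, 80, 77, 78, 75, 70, 56, 210, 203, 204, 201, 202, 201, 201, 203]]
```

```bash
python3 -m creep '[[[0.2,0.1,2],[0,0,0],0.9],[[0,0,2],[0,0,0],0.9],[[0,0,2],[0,0,0],0.9],[[0,0,2],[0,0,0],0.8],[[0,0,0.8],[0,0,0],0.6],[[0,0,0],[0,0,0],0.3],[[0,0,0],[0,0,0],0.2],[[0,0,0],[0,0,0],0],[[0,0,0],[0,0,0],0],[[0,0,0],[0,0,0],0],[[0,0,0],[0,0,0],0]]' 60
python3 -c "
from h import *
go((558,107,200),-133.8)"
```

```text
clock: 9.35
eef_pos: [482.3, -135.5, 50.1]
tcp_rot: [0.928, -0.373, 0.001, -0.0]
ft_force: [-1.0, -1.0, 5.9]
gripper_width: 22.2
grip_force: 59.2
t 9.35 tcp [ 482.3 -135.5   50.1] zax [ 0.001 -0.    -1.   ] yaw -133.8 w 22.2 grip 59.2 F [-1.  -1.   5.9] q6 0.69
 shift cm [-11.29 -22.76 -14.98] turn tool z deg 0.0
```

```bash
python3 -m creep '[[[0,0,-0.4],[0,0,0],0],[[0,0,-0.8],[0,0,0],0],[[0,0,-1.3],[0,0,0],0],[[0,0,-1.5],[0,0,0],0],[[0,0,-1.5],[0,0,0],0],[[0,0,-1.5],[0,0,0],0],[[0,0,-1.5],[0,0,0],0],[[0,0,-1.5],[0,0,0],0],[[0,0,-1],[0,0,0],0],[[0,0,-0.6],[0,0,0],0],[[0,0,-0.4],[0,0,0],0],[[0,0,0],[0,0,0],0]]'
python3 -c "
from h import *
go((558,107,165),-133.8)
cv2.imwrite('pics/s5.png',cv2.resize(cams.grab_frame('side')[150:270,230:350],None,fx=5,fy=5)[:,:,::-1])"
```

```text
clock: 10.55
eef_pos: [481.7, -135.3, 169.4]
tcp_rot: [0.928, -0.373, 0.0, -0.0]
ft_force: [0.1, -0.2, -3.3]
gripper_width: 22.2
grip_force: 58.9
t 10.55 tcp [ 481.7 -135.3  169.4] zax [ 0.  0. -1.] yaw -133.8 w 22.2 grip 58.9 F [ 0.1 -0.2 -3.3] q6 0.69
 shift cm [-11.27 -22.77   0.45] turn tool z deg 0.0
```

View pics/s5.png

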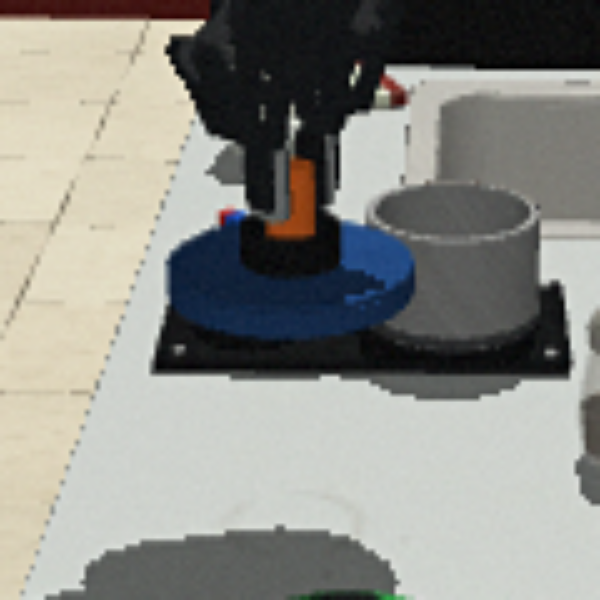

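The lids hang level from the gripper, with the blue lid centred near crop (290, 275). I carry them over.

```bash
python3 -m creep '[[[-0.5,-1.0,0],[0,0,0],0],[[-0.9,-1.8,0],[0,0,0],0],[[-1.2,-2.4,0],[0,0,0],0],[[-1.3,-2.6,0],[0,0,0],0],[[-1.3,-2.6,0],[0,0,0],0],[[-1.3,-2.6,0],[0,0,0],0],[[-1.3,-2.6,0],[0,0,0],0],[[-1.2,-2.6,0],[0,0,0],0],[[-1.1,-2.3,0],[0,0,0],0],[[-0.8,-1.5,0],[0,0,0],0],[[-0.4,-0.8,0],[0,0,0],0],[[0,0,0],[0,0,0],0]]' >/dev/null
python3 -m creep '[[[0,0,0],[0,0,0],0],[[0,0,0],[0,0,0],0]]'
python3 - <<'E'
from h import *
np.set_printoptions(suppress=True,precision=2)
go((558,107,125),-133.8)
f=cams.grab_frame('side');cv2.imwrite('pics/f6.png',f[:,:,::-1]);g=cams.grab_frame('top');cv2.imwrite('pics/g6.png',g[:,:,::-1])
b=blob(f,(105,120,40),(125,255,255),(270,120,380,215));b=b[b[:,0]>292]
print("blue x",b.min(0),b.max(0))
for r in range(b[:,1].min(),b[:,1].max()+1,2):
    q=b[b[:,1]==r][:,0];print(r,q.min(),q.max(),(q.min()+q.max())/2)
k=blob(f,(6,150,100),(18,255,255),(290,110,350,190));print("knob",k.mean(0),k.min(0),k.max(0))
e=ctrl.sense()["eef_pos"]
print("pred at tcp: knob axis",proj('side',[e[0],e[1],e[2]]),"lid edge z",proj('side',[e[0],e[1],e[2]-50+24]))
print("canister pred 557/559:",proj('side',[557,107,80]),proj('side',[559,107,80]))
A=cv2.resize(f[110:230,250:390],None,fx=4,fy=4,interpolation=2)
cv2.imwrite('pics/z6.png',A[:,:,::-1])
E
```

```text
clock: 12.0
eef_pos: [557.6, 106.5, 169.3]
tcp_rot: [0.928, -0.373, -0.0, 0.0]
ft_force: [-0.3, 0.2, -3.5]
gripper_width: 22.1
grip_force: 59.0
t 12.0 tcp [557.6 106.5 169.3] zax [-0. -0. -1.] yaw -133.8 w 22.1 grip 59.0 F [-0.3  0.2 -3.5] q6 0.27
 shift cm [-0.01 -0.06  4.43] turn tool z deg -0.0
blue x [300 166] [340 183]
166 311 311 311.0
168 304 336 320.0
170 301 339 320.0
172 300 340 320.0
174 300 340 320.0
176 300 340 320.0
178 301 339 320.0
180 303 337 320.0
182 309 331 320.0
knob [321.37 161.56] [317 155] [323 166]
pred at tcp: knob axis [319.87 163.31] lid edge z [319.78 171.82]
canister pred 557/559: [319.3  192.07] [319.97 192.08]
```

View pics/z6.png

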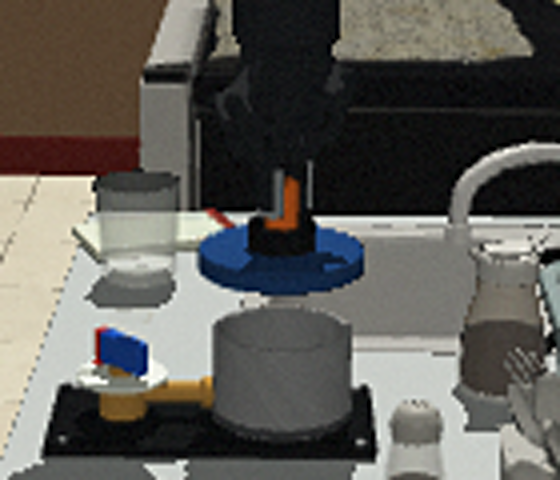

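Lid and canister columns both centre at 320 in the side view, so x is aligned, and y agrees with the top view. I lower.

```bash
python3 -m creep '[[[0,0,0.5],[0,0,0],0],[[0,0,0.8],[0,0,0],0],[[0,0,0.8],[0,0,0],0],[[0,0,0.8],[0,0,0],0],[[0,0,0.6],[0,0,0],0],[[0,0,0.3],[0,0,0],0],[[0,0,0.2],[0,0,0],0],[[0,0,0.2],[0,0,0],0],[[0,0,0.2],[0,0,0],0],[[0,0,0.2],[0,0,0],0],[[0,0,0],[0,0,0],0]]'
python3 -m creep '[[[0,0,0.2],[0,0,0],0],[[0,0,0.2],[0,0,0],0],[[0,0,0.1],[0,0,0],0],[[0,0,0],[0,0,0],0]]'
```

```text
clock: 13.2
eef_pos: [557.9, 107.3, 123.1]
tcp_rot: [0.928, -0.373, -0.0, 0.0]
ft_force: [-0.2, -0.3, -2.0]
gripper_width: 22.1
grip_force: 59.0
clock: 13.6
eef_pos: [557.9, 107.3, 118.1]
tcp_rot: [0.928, -0.373, -0.0, 0.0]
ft_force: [0.3, -0.5, -3.6]
gripper_width: 22.0
grip_force: 59.0
```

```bash
python3 -m creep '[[[0,0,0.1],[0,0,0],0],[[0,0,0.1],[0,0,0],0],[[0,0,0],[0,0,0],0]]'; python3 -m creep '[[[0,0,0.1],[0,0,0],0],[[0,0,0],[0,0,0],0],[[0,0,0],[0,0,0],0]]'
```

```text
clock: 13.9
eef_pos: [558.0, 107.4, 116.2]
tcp_rot: [0.928, -0.373, -0.0, 0.0]
ft_force: [-0.2, 0.0, -3.1]
gripper_width: 21.9
grip_force: 59.3
clock: 14.2
eef_pos: [558.1, 107.4, 116.2]
tcp_rot: [0.928, -0.373, 0.0, -0.0]
ft_force: [-3.4, -0.1, 4.8]
gripper_width: 21.9
grip_force: 59.8
```

```bash
python3 -m creep '[[[0,0,0.1],[0,0,0],0],[[0,0,0],[0,0,0],0],[[0,0,0],[0,0,0],0.3],[[0,0,-0.1],[0,0,0],0.4],[[0,0,0],[0,0,0],0.6],[[0,0,0],[0,0,0],0.85],[[0,0,0],[0,0,0],0.85],[[0,0,0],[0,0,0],0.85],[[0,0,0],[0,0,0],0.85]]'
python3 - <<'E'
from h import *
np.set_printoptions(suppress=True,precision=2)
go((558,107,87),-133.8)
f=cams.grab_frame('side')
A=cv2.resize(f[130:230,250:390],None,fx=5,fy=5,interpolation=2)
cv2.imwrite('pics/z7.png',A[:,:,::-1])
b=blob(f,(105,120,40),(125,255,255),(294,120,380,215));print(b.min(0),b.max(0))
print("seated pred skirt bottom front / disc back",proj('side',[558,107-61,74]),proj('side',[558,107+61,90]),proj('side',[558-61,107,82]),proj('side',[558+61,107,82]))
E
```

```text
clock: 15.1
eef_pos: [558.0, 107.4, 115.2]
tcp_rot: [0.928, -0.373, -0.0, 0.0]
ft_force: [-0.4, -0.5, -0.3]
gripper_width: 72.3
grip_force: 0.0
t 15.1 tcp [558.  107.4 115.2] zax [-0. -0. -1.] yaw -133.8 w 72.3 grip 0.0 F [-0.4 -0.5 -0.3] q6 0.27
 shift cm [0.03 0.03 2.82] turn tool z deg 0.0
[300 183] [340 200]
seated pred skirt bottom front / disc back [319.31 201.57] [319.96 182.05] [299.14 191.15] [340.17 191.73]
```

View pics/z7.png

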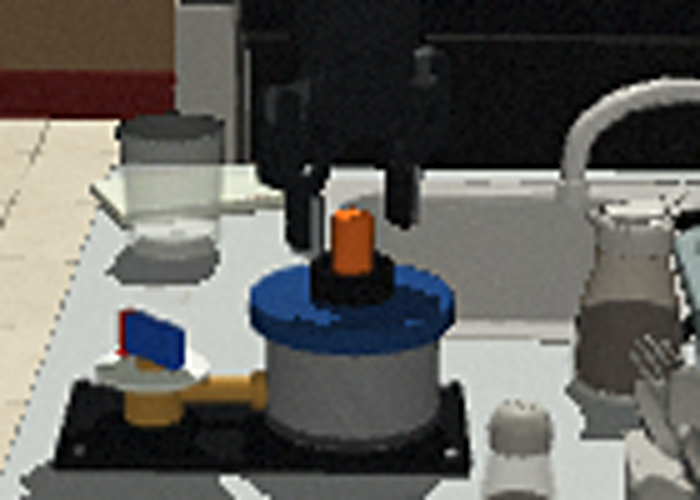

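The lids are seated: skirt rows 183–200 match the prediction, the lid is level, and the knob is released. Now the collar.

```bash
python3 -m creep '[[[0,0,0.6],[0,0,0],0.85],[[0,0,0.6],[0,0,0],0.85],[[0,0,0.6],[0,0,0],0.85],[[0,0,0.4],[0,0,0],0.85],[[0,0,0.4],[0,0,0],0.85],[[0,0,0],[0,0,0],0.85]]'; python3 -m creep '[[[0,0,0],[0,0,0],0.7],[[0,0,0],[0,0,0],0.6],[[0,0,0],[0,0,0],0.5],[[0,0,0],[0,0,0],0.4],[[0,0,0],[0,0,0],0.3],[[0,0,0],[0,0,0],0.3],[[0,0,0],[0,0,0],0.3]]' 45
```

```text
clock: 15.75
eef_pos: [557.6, 107.2, 88.5]
tcp_rot: [0.928, -0.373, -0.0, 0.0]
ft_force: [-0.1, -0.1, -0.0]
gripper_width: 72.3
grip_force: 0.0
clock: 16.45
eef_pos: [558.3, 107.5, 90.0]
tcp_rot: [0.928, -0.373, 0.0, -0.0]
ft_force: [-1.4, -0.2, 6.0]
gripper_width: 48.6
grip_force: 46.7
```

```bash
python3 -m creep '[[[0,0,-0.3],[0,0,0],0.3],[[0,0,-0.5],[0,0,0],0.3],[[0,0,-0.8],[0,0,0],0.3],[[0,0,-1],[0,0,0],0.3],[[0,0,-1.2],[0,0,0],0.3],[[0,0,-1.3],[0,0,0],0.3],[[0,0,-1.4],[0,0,0],0.3],[[0,0,-1.4],[0,0,0],0.3],[[0,0,-1.4],[0,0,0],0.3],[[0,0,-1.4],[0,0,0],0.3],[[0,0,-1],[0,0,0],0.3],[[0,0,-0.5],[0,0,0],0.3]]'
python3 -m creep '[[[0,0,0],[0,0,0],0.3],[[0,0,0],[0,0,0],0.3],[[0,0,0],[0,0,0],0.3],[[0,0,0],[0,0,0],0.3]]'
python3 - <<'E'
from h import *
f=cams.grab_frame('side')
cv2.imwrite('pics/z8.png',cv2.resize(f[110:230,250:390],None,fx=5,fy=5,interpolation=2)[:,:,::-1])
b=blob(f,(105,120,40),(125,255,255),(294,100,380,215));print(b.min(0),b.max(0),proj('side',[558,46,194]),ctrl.sense()["grip_force"])
E
```

```text
clock: 17.65
eef_pos: [558.4, 107.6, 213.0]
tcp_rot: [0.928, -0.373, 0.001, -0.001]
ft_force: [-0.5, -0.1, -1.2]
gripper_width: 48.5
grip_force: 46.6
clock: 18.05
eef_pos: [557.7, 107.3, 210.6]
tcp_rot: [0.928, -0.373, -0.0, 0.0]
ft_force: [-0.7, -0.2, -0.7]
gripper_width: 48.4
grip_force: 46.6
[300 145] [341 160] [319.72196669 161.34070433] 46.62182539701462
```

View pics/z8.png

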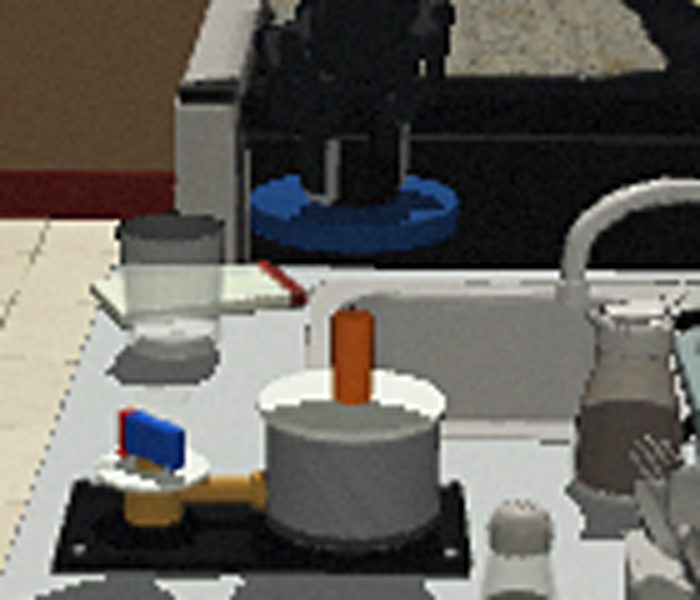

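The outer lid is held level about 120 mm above where it sat. The inner lid is seated, and the valve is as set.

```bash
python3 -c "
from cell import job_done
print(job_done())"
```

```text
the job is handed in; nothing more can be done
None
```

The job is handed in, verdict not shown: the valve is at about 45°, the inner lid is seated on the canister, and the blue outer lid is held level and still about 120 mm above its seat; I saw no contact with the shakers or tumbler.

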